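Lock the sliding camera plate for transit

TASK

The camera mount goes out on hire with its plate locked: slide the black plate up the slope until its slotted hole lies over the slotted hole in the base plate, put the winged lock screw from the wooden caddy down through both holes until its collar sits flush, then give it a quarter turn so that its cross pin holds it in. Let go, and leave the other gear on the cart where it stands.

Things in the scene. Friction and masses are not known exactly. Their poses are not given: they have to be found in the camera images.
- base_plate: Fixed aluminium plate, 210 x 120 x 8 mm, sloping up at 30 degrees away from the robot side. Origin: centre of its slotted hole on its upper face, 88 mm above the cart top. x points up the slope, y is level, z out of the face. Hole 11 mm along x, 22 mm along y, right through, free space below. Side rails at |y| 47 to 57 mm stand 10 mm above the face. Below it a board 240 x 170 mm.
- slide_plate (a joint): How far the black sliding plate stands from the place where its hole lies exactly over the base plate's hole, m along the base plate's x: 0 = lined up, negative = too low on the slope. Travel -0.060 to +0.020, no stop at 0. It stays where it is left; moving it takes about 5 to 8 N.
- plate_hole (a point): Centre of the sliding plate's slotted hole (11 mm along x, 22 mm along y, right through) on its upper face. The black sliding plate, 130 x 90 x 8 mm, lies on the base plate with the same axes and reaches from 35 mm below this point to 95 mm above it along the slope.
- backstop (a point): Centre of the red backstop standing square on the sliding plate's face near its upper end: 10 mm thick along x, 70 mm wide along y, 22 mm high (this point is half-way up, 11 mm above the plate's face), 80 mm up the slope from the plate's hole. Axes as the base plate's. Grip it across its 10 mm to slide the plate.
- caddy: Fixed wooden caddy block, 50 mm along x, 125 mm along y, 38 mm high, with two slots at y = -30 and +30 mm, each 11 mm along x by 22 mm along y. Origin at the centre of its underside.
- brass_screw: Loose round brass camera screw, head 24 mm across and 12 mm high, in the caddy beside the lock screw: not needed, leave it there. Origin at the centre of the head's underside, at the caddy's top.
- film_back: Loose black film back, 75 x 95 x 46 mm. Origin at the centre of its underside. Leave it alone.
- tlr: Loose chrome twin-lens camera, about 105 x 105 x 130 mm over lenses and knobs, standing. Origin at the centre of its body's underside. Leave it alone.
- mug: Loose white ceramic mug of spare caps, 82 mm across, 92 mm high, handle at its +y. Origin at the centre of its underside. Leave it alone.
- blower: Loose blue blower bulb standing on its base, 62 mm across, 125 mm high. Origin at the centre of its underside. Leave it alone.
- lockscrew_wing (a point): Centre of the flat wing of the loose steel lock screw (about 70 g): 30 mm along its x, 8 mm along its y (grip it here), 22 mm along its z, the screw's axis from tip to wing. Under the wing a round collar, 26 mm across, 4 mm thick, its underside 15 mm below this point. At the start it stands upright in the caddy, collar on the caddy's top (38 mm up), pin along the slot.
- lockscrew_pin (a point): Centre of the lock screw's round cross pin, 36.5 mm below the wing's centre, along the screw's x like the wing: 18 mm long, 6 mm thick. Shank 8 mm thick, 18.5 mm long from collar to pin (the two plates make 16 mm); tapered tip ends 9.5 mm below this point. The pin passes a slotted hole only when it lies along the slot, either way round.

How it is judged:
By the outcome, as a careful person would: the job done as asked, in the order asked, and still so for the second after the job is handed in, with the robot touching nothing.
It also fails if it takes over 56 s, if anything falls off the work surface, if the arm or the gripper's body presses on something with over 40 N, if the wrist force passes 120 N, or if a joint passes its speed limit or range.

ROBOT

A 6-joint arm with a two-finger parallel gripper is mounted at the origin on the work surface. World frame = base frame: x ahead of the robot, y to its left, z up, the work surface at z = 0. Lengths are in mm, angles in rad, forces in N, time in s.
With the tool pointing down it reaches from about 300 to 775 mm from the base axis. Payload 14.6 kg.
Tool frame: the origin (TCP) lies between the finger pads; the fingertips stand 17 mm ahead of it and the grasp point (between the pads) lies 2 mm behind it (manip.tip_reach is the distance from the TCP to the fingertips, in mm); z points along the fingers, y is the line along which they close (so a half turn about z gives the same grasp; the last joint's range is limited). The gripper opens to 94 mm and grips with 3 to 60 N. Pads are 16 mm wide; open, the fingers measure 119 mm over their backs; the gripper's body (75 mm by 177 mm) begins 78 mm behind the grasp point.
Start: joints at [-1.287, 0.3, 1.521, -0, 1.321, -0.067], TCP at [189, -516.496, 200.346] pointing down, gripper open.
Joint ranges: [-3.03, 3.03], [-0.79, 2.21], [0.23, 2.52], [-1.04, 4.18], [0, 3.07], [-2.55, 2.55]. Speed limits (rad/s): [2.22, 2.22, 2.57, 3.14, 3.14, 3.14].

INTERFACE

Orientations are given as [roll, pitch, yaw] about the fixed x, y, z axes, in that order (R = Rz(yaw) Ry(pitch) Rx(roll)).
In Python, from cell import manip, viewer gives the robot as it stands.
- The arm moves only by the tool apply_moves, never from a script. Its argument "moves" is a list of rows, each a list of 3 entries, a list of its own where there are three numbers: the shift along the tool's x, y, z each as a share of 0.25 m, from -1 to 1, then the turn, a rotation vector about the tool's x, y, z each as a share of pi rad, from -1 to 1, then the closure, from 0 (fully open) to 1 (shut). In form: [[[dx, dy, dz], [wx, wy, wz], grip], ...]. A call has 1 to 12 rows; each row is the pose to reach, as a shift and turn from the pose commanded when the call began, along the tool's axes at that moment, turning the shorter way round; what a row does not reach only later rows make up. A row lasts 1/12 s, in which the tool goes at most 41.7 mm and 7.16 degrees, less where a joint would pass 70% of its speed; a pose out of reach is approached as far as the arm can. A call with a number of a shift or a turn outside -1 to 1 is refused whole. A call with a gripper value outside its range is refused whole. The fingers move at their own pace and stop on an object; "squeeze" is the grip in N (left out, the last holds). Time passes only in rows, so rows that repeat a pose let the fingers close. It gives the time, the measured TCP pose, the force, the opening and the grip force at its end, in the units of the state.
- manip.read_state(): the state, without advancing time (a new reading comes with each control period).
- viewer.camera(name): name is "scene" or "top"; returns the picture (384x512x3 uint8, blue, green, red); there is no depth.
- viewer.camera_info(name): a dict with "camera_matrix" (3x3 intrinsics, pixels), "k1" (the pictures are not rectified: a ray, as slopes to the right and down, at radius r is drawn at 1 + k1 r^2 times it, then the intrinsics apply), "R" (3x3) and "t" (3): a world point X has camera coordinates R X + t. Camera axes: x right, y down, z forward; pixel columns grow to the right and rows downward; lengths in mm; the calibration is good to about 2 mm. A picture is of the moment at which its call begins. camera_info takes no time and is no camera call.
- manip.sign_off(): hands the job in; it is judged then, once.
The state is a dict: "clock": time; "joints": joint angles; "qd": joint speeds; "effort": joint torques, N m; "eef_pos": TCP position; "eef_rot": TCP orientation; "wrist_force": force on the tool from outside, world axes, zero at the start; "moment": the same for the moment, N m; "finger_gap": finger opening in mm; "finger_force": force on a finger pad.
Only numpy, scipy, OpenCV 4.12 (cv2) and the standard library are available. Lean on these libraries where they do the work, as an engineer would, in place of code of your own. Each camera call takes 0.05 s, during which the arm holds its last target. There are 200 camera calls.

## Working session

There is one attempt and no reset: what is moved stays moved. The work goes in short steps, Python scripts to look and compute and a tool call to move; the robot and the scene stay as the last step left them, time stands still between calls to the robot, and variables do not carry over. Pictures are saved under pics/ and viewed, at most 10 in all, crops included, and the job is handed in when it is done.

Besides the shell and the picture viewer there is one more tool, called after "Call:" in YAML: its name, and indented under it one key for each argument. apply_moves: Moves the arm, as the interface text tells. Shift numbers are shares of 0.25 m and turn numbers shares of pi rad, none past 1 either way. Its arguments: {"type":"object","properties":{"moves":{"type":"array"},"squeeze":{"type":"number"}},"required":["moves"]}

```bash
mkdir -p pics; cat > h.py <<'E'
import numpy as np, cv2
from cell import manip, viewer
def shot(n,f,crop=None,s=1):
    im=viewer.camera(n)
    cv2.imwrite('pics/full_'+f,im)
    if crop: x0,y0,x1,y1=crop; im=im[y0:y1,x0:x1]
    if s!=1: im=cv2.resize(im,None,fx=s,fy=s,interpolation=cv2.INTER_CUBIC)
    cv2.imwrite('pics/'+f,im)
E
python3 - <<'E'
from h import *
shot('scene','a.png',None,1.5);shot('top','b.png',None,1.5)
for n in('scene','top'):print(viewer.camera_info(n))
print(manip.read_state())
E
```

```text
{'camera_matrix': array([[481.19310671,   0.        , 257.7969998 ],
       [  0.        , 481.19310671, 195.33808937],
       [  0.        ,   0.        ,   1.        ]]), 'k1': -0.05930177735071289, 'R': array([[-4.75282914e-01,  8.79832844e-01,  5.64073354e-04],
       [ 7.60367461e-01,  4.11070480e-01, -5.02854238e-01],
       [-4.42659548e-01, -2.38569124e-01, -8.64371042e-01]]), 't': array([ 311.80246346, -387.29315429, 1504.83378012])}
{'camera_matrix': array([[372.86167455,   0.        , 250.59063332],
       [  0.        , 372.86167455, 188.74299151],
       [  0.        ,   0.        ,   1.        ]]), 'k1': -0.05130517705846948, 'R': array([[-0.01303313, -0.99991221,  0.002389  ],
       [-0.97616481,  0.01220589, -0.21668706],
       [ 0.21663887, -0.00515616, -0.97623819]]), 't': array([ -27.38353088,  607.35469461, 1134.51487029])}
{'clock': 0.1, 'joints': array([-1.28658241e+00,  3.00425724e-01,  1.52147946e+00,  4.60444537e-06,
        1.32068737e+00, -6.66277796e-02]), 'qd': array([-0.00038384, -0.00079134,  0.00089636,  0.00132831,  0.00092557,
       -0.00100983]), 'effort': array([ 2.19772287e-04, -5.32644296e+01, -3.53284335e+01,  7.08144461e-02,
        2.35041976e-02, -4.07188190e-05]), 'eef_pos': array([ 188.95045714, -516.28901395,  199.85420514]), 'eef_rot': array([-3.14059526e+00, -7.10225302e-05,  3.50840517e-01]), 'wrist_force': array([ 0.29822863, -0.01535386,  0.4981789 ]), 'moment': array([-0.01697815,  0.05343822,  0.03835863]), 'finger_force': 0.0, 'finger_gap': 93.86996534303788}
```

View pics/a.png

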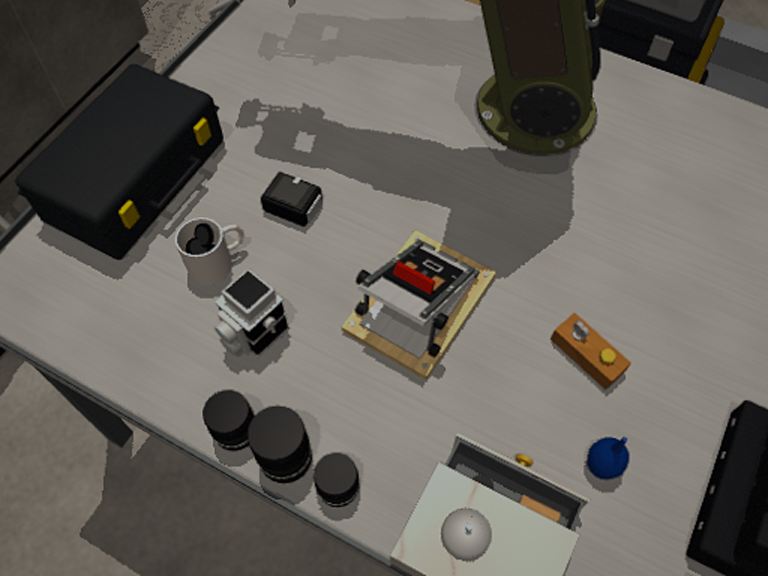

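View pics/b.png

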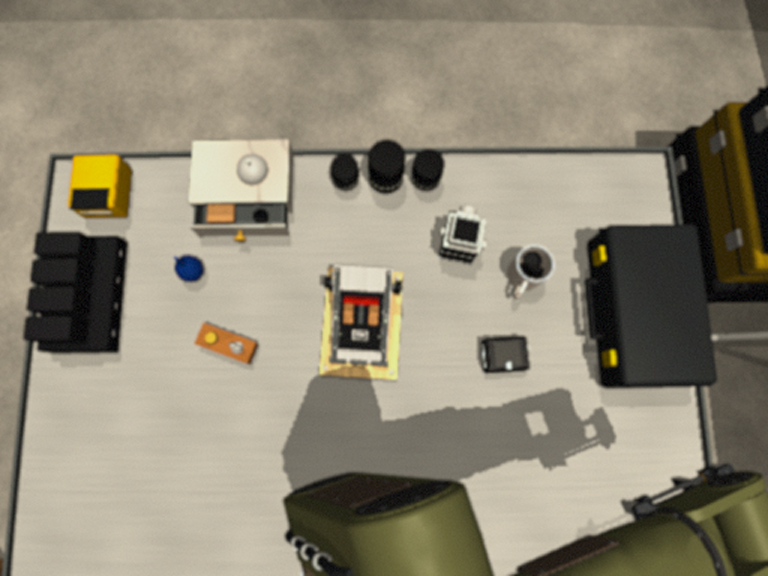

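The scene view shows the mount near (420,300), the caddy with the screw at (580,328) and the brass screw at (607,356), in ×1.5 pixels. I'll enlarge those areas.

```bash
python3 - <<'E'
import cv2
a=cv2.imread('pics/full_a.png');b=cv2.imread('pics/full_b.png')
r=lambda im,x0,y0,x1,y1,s:cv2.resize(im[y0:y1,x0:x1],None,fx=s,fy=s,interpolation=cv2.INTER_CUBIC)
cv2.imwrite('pics/c.png',cv2.hconcat([r(a,225,150,335,255,5),cv2.copyMakeBorder(r(a,365,205,425,265,4),0,525-240,0,0,cv2.BORDER_CONSTANT)]))
cv2.imwrite('pics/d.png',cv2.hconcat([r(b,205,170,275,255,6),cv2.copyMakeBorder(r(b,125,205,180,250,6),0,510-270,0,0,cv2.BORDER_CONSTANT)]))
E
```

```text
(no output)
```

View pics/c.png

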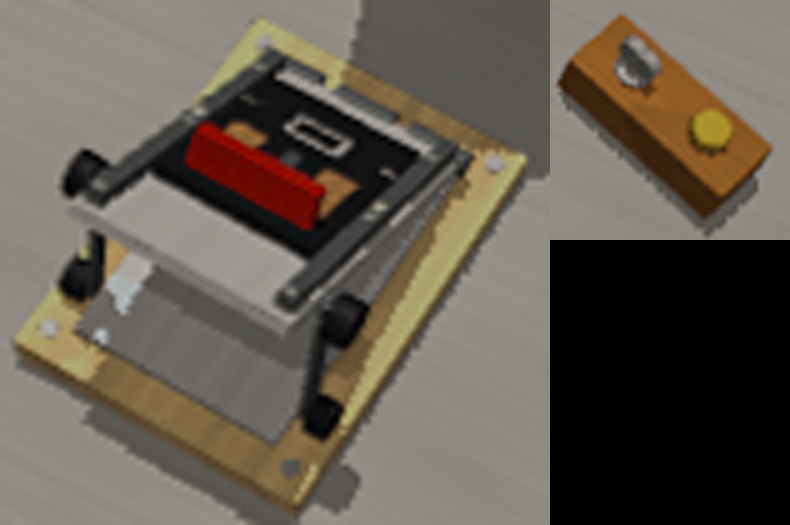

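View pics/d.png

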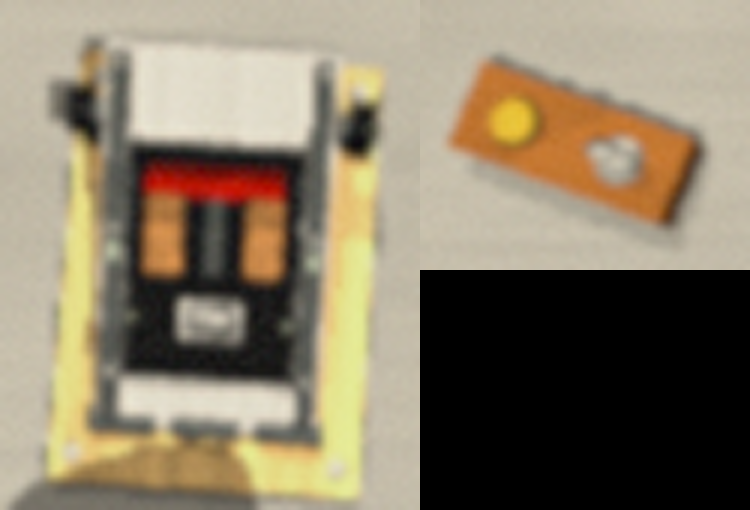

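The crops show the red backstop from (187,162) to (325,187), the slide hole at about (318,134), and the caddy's top-face corners. Next I'll fit poses from these points.

```bash
cat >> h.py <<'E'
from scipy.optimize import least_squares
CI={n:viewer.camera_info(n) for n in('scene','top')}
def proj(n,X):
    c=CI[n];p=np.atleast_2d(X)@c['R'].T+c['t'];q=p[:,:2]/p[:,2:]
    q=q*(1+c['k1']*(q**2).sum(1,keepdims=True));K=c['camera_matrix'];return q*K[0,0]+K[:2,2]
def basepts(p,P): # p=x0,y0,yaw ; P in base frame
    c,s=np.cos(p[2]),np.sin(p[2]);a=np.radians(30)
    R=np.array([[c,-s,0],[s,c,0],[0,0,1]])@np.array([[np.cos(a),0,-np.sin(a)],[0,1,0],[np.sin(a),0,np.cos(a)]])
    return np.atleast_2d(P)@R.T+[p[0],p[1],88]
E
cat > fit.py <<'E'
from h import *
# n,u,v,x,usesS,y,z
S=lambda u,v:(225+(u+.5)/5-.5,150+(v+.5)/5-.5); T=lambda u,v:(205+(u+.5)/6-.5,170+(v+.5)/6-.5)
F=[('scene',S(187,162),85,1,-35,8),('scene',S(312,228),85,1,35,8),('scene',S(204,124),75,1,-35,30),('scene',S(325,186),75,1,35,30),
('scene',S(318,134),0,1,0,8),('scene',S(68,207),115,0,-60,0),('scene',S(286,322),115,0,60,0),('scene',S(275,78),-35,1,-45,8),('scene',S(425,155),-35,1,45,8),
('top',T(288,200),75,1,-35,30),('top',T(142,198),75,1,35,30),('top',T(128,42),115,0,47,0),('top',T(322,50),115,0,-47,0),('top',T(210,320),0,1,0,8),
('top',T(115,416),-95,0,47,0),('top',T(300,422),-95,0,-47,0),('top',T(123,371),-35,1,45,8),('top',T(298,380),-35,1,-45,8)]
def r(p,full=False):
    o=[]
    for n,uv,x,us,y,z in F:o.append(proj(n,basepts(p,[x+us*p[3],y,z]))[0]+p[4:6]*(n=='scene')+p[6:8]*(n=='top')-uv)
    o=np.array(o)
    return o if full else np.r_[o.ravel(),p[4:8]/1.]
q=least_squares(r,[480,0,0,-35,0,0,0,0],loss='soft_l1')
print(q.x.round(3));print(r(q.x,True).round(1).tolist())
J=q.jac;print('sd',(np.sqrt(np.diag(np.linalg.inv(J.T@J)))*.5).round(2))
S2=lambda u,v:(365+(u-549.5)/4-.5,205+(v+.5)/4-.5);T2=lambda u,v:(125+(u-419.5)/6-.5,205+(v+.5)/6-.5)
G=[('scene',S2(622,14),1),('scene',S2(771,149),2),('scene',S2(717,193),3),('scene',S2(570,63),0),
('top',T2(452,145),2),('top',T2(490,60),3),('top',T2(697,138),0),('top',T2(665,222),1)]
C=np.array([[25,-62.5],[-25,-62.5],[-25,62.5],[25,62.5]])
def g(p,full=False):
    c,s=np.cos(p[2]),np.sin(p[2]);o=[]
    for n,uv,k in G:
        x,y=C[k];o.append(proj(n,[p[0]+c*x-s*y,p[1]+s*x+c*y,38])[0]+p[3:5]*(n=='scene')+p[5:7]*(n=='top')-uv)
    o=np.array(o);return o if full else np.r_[o.ravel(),p[3:7]]
best=min((least_squares(g,[480,250,y0,0,0,0,0]) for y0 in np.arange(-3,3.2,.5)),key=lambda q:q.cost)
print(best.x.round(3),best.cost);print(g(best.x,True).round(1).tolist())
p=best.x;c,s=np.cos(p[2]),np.sin(p[2])
for sg in(-30,30):
    X=[p[0]-s*sg,p[1]+c*sg,53];a=proj('scene',X)[0]+p[3:5];b=proj('top',X)[0]+p[5:7]
    print(sg,np.round(X,1),'crop',((a-[365,205])*4+[550,0]).round(),((b-[125,205])*6+[420,0]).round())
E
python3 fit.py
```

```text
[ 5.2959e+02 -1.3020e+00 -7.2000e-02 -3.3247e+01  2.0700e-01  5.8700e-01
  3.1800e-01  2.9100e-01]
[[-0.9, 0.5], [-0.9, 0.8], [0.2, -0.9], [1.1, 0.1], [0.1, 0.4], [0.4, -0.9], [1.0, 0.6], [-0.6, -0.9], [-0.6, -0.6], [-0.5, 0.3], [0.6, -0.8], [0.7, -1.1], [-0.7, -0.6], [0.2, -0.2], [0.7, -0.2], [-0.8, 0.6], [0.0, 0.7], [-0.7, 0.9]]
sd [1.36 1.13 0.01 1.18 0.43 0.45 0.37 0.39]
[ 4.88400e+02  2.92781e+02 -3.61000e-01  3.18000e-01  5.47000e-01
  5.92000e-01  3.39000e-01] 2.699988728514984
[[-0.5, -0.3], [0.3, -0.3], [0.6, 1.1], [-0.8, -1.1], [-0.2, -0.2], [-0.4, -0.3], [0.3, -0.2], [-0.3, 0.4]]
-30 [477.8 264.7  53. ] crop [636.  58.] [616. 154.]
30 [499.  320.9  53. ] crop [710. 124.] [513. 115.]
```

```bash
cat >> h.py <<'E'
from scipy.spatial.transform import Rotation as Ro
BP=np.array([529.6,-1.3,-0.072])
def baseR(): return Ro.from_euler('ZY',[BP[2],-np.pi/6])   # base frame in world
TB=Ro.from_matrix(np.array([[0,1,0],[1,0,0],[0,0,-1]]).T)   # tool axes in base: x=+y, y=+x, z=-z
def tcp():
    s=manip.read_state();return s,s['eef_pos'],Ro.from_euler('xyz',s['eef_rot'])
def rel(pos,R,tag=''):
    s,p,R0=tcp();d=R0.inv().apply(np.array(pos)-p)/250;w=(R0.inv()*R).as_rotvec()/np.pi
    print(tag,'shift',d.round(4),'turn',w.round(4))
def onbase(P,twist=0): # TCP at base coords, twist about tool z
    return basepts(BP,P)[0],baseR()*TB*Ro.from_rotvec([0,0,twist])
def inbase():
    s,p,R=tcp();return baseR().inv().apply(p-[BP[0],BP[1],88]),(((baseR()*TB).inv()*R).as_rotvec())
def st():
    s=manip.read_state();b,w=inbase()
    print('t',s['clock'],'base',b.round(2),'rot',w.round(4),'F',s['wrist_force'].round(1),'gap',round(s['finger_gap'],1),'ff',round(s['finger_force'],1),'pos',s['eef_pos'].round(1),'j',s['joints'].round(2))
E
python3 - <<'E'
from h import *
rel(*onbase([46.8,0,100]),'above backstop');st()
E
```

```text
above backstop shift [ 1.953  -1.4817  0.009 ] turn [-0.1481  0.0954 -0.3567]
t 0.1 base [-206.24 -538.16  248.23] rot [ 0.4651 -0.2996  1.1206] F [ 0.3 -0.   0.5] gap 93.9 ff 0.0 pos [ 189.  -516.3  199.9] j [-1.29  0.3   1.52  0.    1.32 -0.07]
```

Call:
apply_moves:
  moves:
    - [[0.98,-0.74,-0.2],[-0.148,0.095,-0.357],0.3]
    - [[0.98,-0.74,-0.2],[-0.148,0.095,-0.357],0.6]
    - [[0.98,-0.74,-0.2],[-0.148,0.095,-0.357],0.6]
    - [[0.98,-0.74,-0.2],[-0.148,0.095,-0.357],0.6]
    - [[0.98,-0.74,-0.2],[-0.148,0.095,-0.357],0.6]
    - [[0.98,-0.74,-0.2],[-0.148,0.095,-0.357],0.6]
    - [[0.98,-0.74,-0.2],[-0.148,0.095,-0.357],0.6]
    - [[0.98,-0.74,-0.2],[-0.148,0.095,-0.357],0.6]
    - [[0.98,-0.74,-0.2],[-0.148,0.095,-0.357],0.6]
    - [[0.98,-0.74,-0.2],[-0.148,0.095,-0.357],0.6]
    - [[0.98,-0.74,-0.2],[-0.148,0.095,-0.357],0.6]
    - [[0.98,-0.74,-0.2],[-0.148,0.095,-0.357],0.6]

```text
clock: 1.1
eef_pos: [355.0, -258.9, 250.1]
eef_rot: [2.62, 0.0, 1.495]
wrist_force: [-0.1, -0.1, 0.8]
finger_gap: 37.5
finger_force: 0.0
```

```bash
python3 - <<'E'
from h import *
rel(*onbase([46.8,0,75]),'above backstop');st()
E
```

```text
above backstop shift [1.0803 0.3999 0.5697] turn [-0.0006  0.0007 -0.001 ]
t 1.1 base [ -53.76 -269.47  218.16] rot [ 0.0018 -0.0021  0.0031] F [-0.1 -0.1  0.8] gap 37.5 ff 0.0 pos [ 355.  -258.9  250.1] j [-0.96 -0.23  2.04  0.47  1.03 -1.07]
```

Call:
apply_moves:
  moves:
    - [[1.0,0.4,0.2],[0,0,0],0.6]
    - [[1.0,0.4,0.2],[0,0,0],0.6]
    - [[1.0,0.4,0.2],[0,0,0],0.6]
    - [[1.0,0.4,0.47],[0,0,0],0.6]
    - [[1.0,0.4,0.47],[0,0,0],0.6]
    - [[1.0,0.4,0.47],[0,0,0],0.6]
    - [[1.0,0.4,0.47],[0,0,0],0.6]
    - [[1.0,0.4,0.47],[0,0,0],0.6]
    - [[1.0,0.4,0.47],[0,0,0],0.6]
    - [[1.0,0.4,0.47],[0,0,0],0.6]

```text
clock: 1.93
eef_pos: [518.3, -19.4, 197.9]
eef_rot: [2.619, 0.001, 1.498]
wrist_force: [0.7, -0.1, 0.1]
finger_gap: 37.4
finger_force: 0.0
```

```bash
python3 - <<'E'
from h import *
rel(*onbase([46.8,0,28]),'grasp');st()
shot('scene','e.png',(215,120,345,255),4)
E
```

```text
grasp shift [0.0757 0.0022 0.2884] turn [-0.0004  0.0004 -0.    ]
t 1.9333 base [ 46.34 -18.83 100.12] rot [ 0.0013 -0.0014  0.0001] F [ 0.7 -0.1  0.1] gap 37.4 ff 0.0 pos [518.3 -19.4 197.9] j [-0.12 -0.04  2.01  0.04  0.66 -0.07]
```

View pics/e.png

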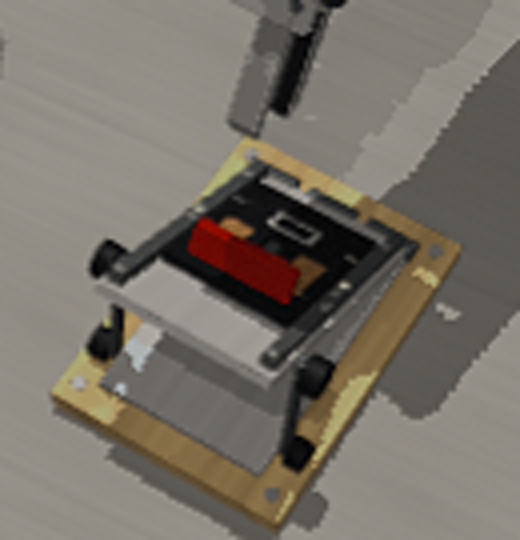

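The fingers hang above the backstop (tip near (245,130) in the crop) with the backstop clear below. I'll descend around it and close.

Call:
apply_moves:
  moves:
    - [[0.076,0.002,0.1],[0,0,0],0.6]
    - [[0.076,0.002,0.2],[0,0,0],0.6]
    - [[0.076,0.002,0.26],[0,0,0],0.6]
    - [[0.076,0.002,0.288],[0,0,0],0.6]
    - [[0.076,0.002,0.288],[0,0,0],0.6]
    - [[0.076,0.002,0.288],[0,0,0],1]
    - [[0.076,0.002,0.288],[0,0,0],1]
    - [[0.076,0.002,0.288],[0,0,0],1]
    - [[0.076,0.002,0.288],[0,0,0],1]
    - [[0.076,0.002,0.288],[0,0,0],1]
    - [[0.076,0.002,0.288],[0,0,0],1]
    - [[0.076,0.002,0.288],[0,0,0],1]
  squeeze: 40

```text
clock: 2.98
eef_pos: [555.9, -3.4, 136.1]
eef_rot: [2.618, 0.002, 1.499]
wrist_force: [0.2, -0.2, -0.1]
finger_gap: 0.3
finger_force: 0.0
```

```bash
python3 - <<'E'
from h import *
st()
E
```

```text
t 2.9833 base [46.92 -0.22 28.4 ] rot [ 0.0002 -0.0014 -0.0015] F [ 0.2 -0.2 -0.1] gap 0.3 ff 0.0 pos [555.9  -3.4 136.1] j [-0.07  0.13  1.98 -0.    0.5   0.  ]
```

```bash
python3 - <<'E'
from h import *
shot('scene','f.png',(225,130,335,255))
shot('top','g.png',(205,160,285,255))
a=cv2.resize(cv2.imread('pics/f.png'),None,fx=4,fy=4,interpolation=2);b=cv2.resize(cv2.imread('pics/g.png'),None,fx=4,fy=4,interpolation=2)
b=cv2.copyMakeBorder(b,0,500-b.shape[0],0,0,0);cv2.imwrite('pics/fg.png',cv2.hconcat([a,b]))
for P in([46.9,0,11],[46.9,0,8],[52,-35,8],[52,35,8]):
  print(((proj('scene',basepts(BP,P))-[225,130])*4).round())
E
```

```text
[[198. 227.]]
[[197. 231.]]
[[144. 208.]]
[[243. 262.]]
```

View pics/fg.png

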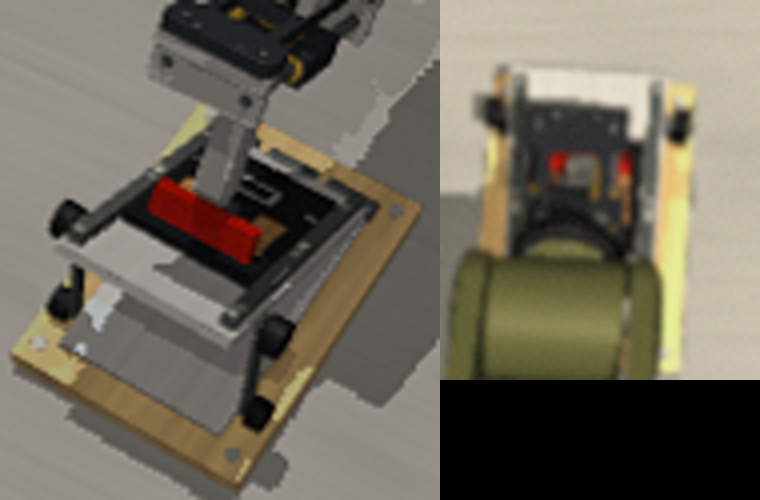

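The fingers are closed down-slope of the red backstop, whose left end is near (150,205), so they missed it. I'll overlay the model to find out why.

```bash
python3 - <<'E'
from h import *
im=cv2.imread('pics/full_f.png');x0,y0,k=250,150,9
im=cv2.resize(im[y0:215,x0:310],None,fx=k,fy=k,interpolation=2)
def line(P,col):
    q=((proj('scene',basepts(BP,P))-[x0,y0]+.5)*k).astype(int)
    cv2.polylines(im,[q],False,col,1)
s=-33.2
line([[s+85,-35,8],[s+85,35,8],[s+85,35,30],[s+85,-35,30],[s+85,-35,8]],(0,255,255))
b=inbase()[0]
for sx in(-12.5,0,12.5): line([[b[0]+sx,-8,b[2]-17],[b[0]+sx,8,b[2]-17],[b[0]+sx,8,b[2]+30],[b[0]+sx,-8,b[2]+30],[b[0]+sx,-8,b[2]-17]],(0,255,0) if sx else (255,0,0))
line([[s-5.5,-11,8],[s+5.5,-11,8],[s+5.5,11,8],[s-5.5,11,8],[s-5.5,-11,8]],(255,255,0))
line([[115,-60,0],[115,60,0]],(255,0,255));cv2.imwrite('pics/h.png',im)
E
```

```text
(no output)
```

View pics/h.png

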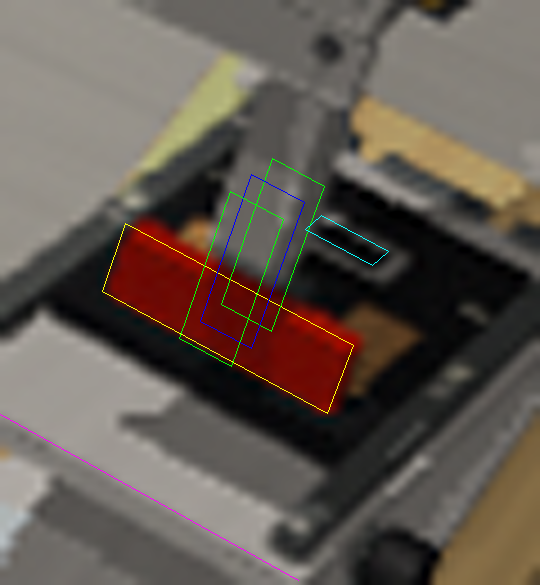

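```bash
python3 - <<'E'
from h import *
print(manip.tip_reach,[a for a in dir(manip) if a[0]!='_']);st()
E
```

```text
17.0 ['Unreachable', 'read_state', 'sign_off', 'tip_reach']
t 3.0833 base [46.84 -0.22 28.27] rot [ 0.0005 -0.0014 -0.0015] F [-0.2  0.5 -0.4] gap 0.6 ff 0.0 pos [555.9  -3.4 135.9] j [-0.07  0.13  1.98 -0.    0.5   0.  ]
```

Call:
apply_moves:
  moves:
    - [[0,0,0.004],[0,0,0],1]
    - [[0,0,0.008],[0,0,0],1]
    - [[0,0,0.008],[0,0,0],1]

```text
clock: 3.33
eef_pos: [557.0, -3.5, 133.9]
eef_rot: [2.619, 0.002, 1.499]
wrist_force: [0.4, -0.1, 0.0]
finger_gap: 0.2
finger_force: 0.0
```

```bash
python3 - <<'E'
from h import *
st()
E
```

```text
t 3.3333 base [46.73 -0.26 26.04] rot [ 0.0007 -0.0014 -0.0015] F [ 0.4 -0.1  0. ] gap 0.2 ff 0.0 pos [557.   -3.5 133.9] j [-0.07  0.14  1.98 -0.    0.5   0.  ]
```

Call:
apply_moves:
  moves:
    - [[0,0,0],[0,0,0],0.7]
    - [[0,0,0],[0,0,0],0.7]
    - [[0,0,0],[0,0,0],0.7]
    - [[0,0,0],[0,0,0],0.7]
    - [[0,0,0],[0,0,0],0.7]
  squeeze: 5

```text
clock: 3.75
eef_pos: [557.0, -3.5, 134.2]
eef_rot: [2.618, 0.002, 1.499]
wrist_force: [-0.2, -0.6, -0.1]
finger_gap: 27.4
finger_force: 0.0
```

```bash
python3 - <<'E'
from h import *
st()
im=viewer.camera('scene');cv2.imwrite('pics/full_i.png',im)
x0,y0,k=245,130,8
im=cv2.resize(im[y0:205,x0:315],None,fx=k,fy=k,interpolation=2)
t=cv2.resize(viewer.camera('top')[160:235,205:235+45],None,fx=3,fy=8,interpolation=2)
cv2.imwrite('pics/i.png',cv2.hconcat([im,t]))
E
```

```text
t 3.75 base [46.88 -0.24 26.27] rot [ 0.0004 -0.0014 -0.0015] F [-0.2 -0.6 -0.1] gap 27.4 ff 0.0 pos [557.   -3.5 134.2] j [-0.07  0.14  1.98 -0.    0.5   0.  ]
```

View pics/i.png

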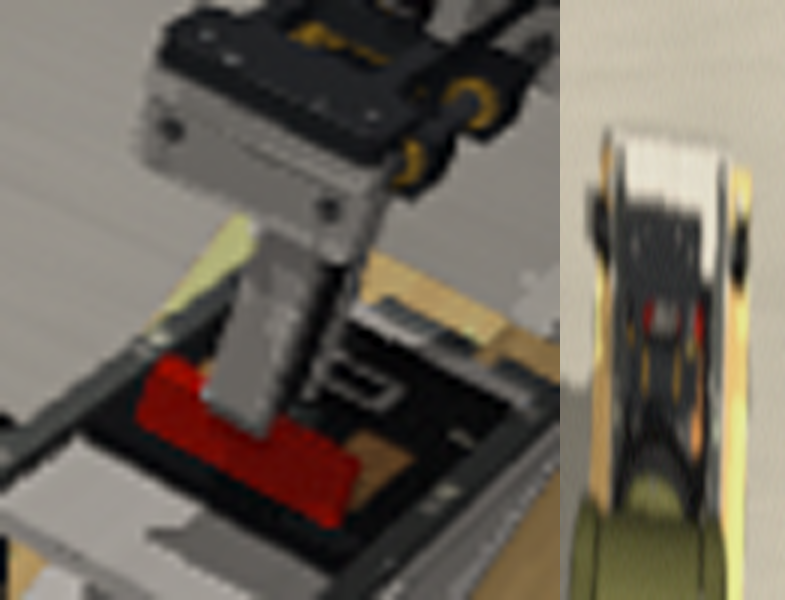

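The up-slope finger's bottom corners show at (203,395) and (265,437), drawn over the upper part of the red backstop. I'll solve for where that tip really is.

```bash
python3 - <<'E'
from h import *
off=np.array([.2,.6])*0
uv=np.array([[245+203.5/8-.5,130+395.5/8-.5],[245+265.5/8-.5,130+437.5/8-.5]])
q=least_squares(lambda p:np.r_[(proj('scene',basepts(BP,[[p[0],p[2]-8,p[1]],[p[0],p[2]+8,p[1]]]))-uv).ravel()],[60,10,0])
print(q.x,q.fun)
for x in(55,60,65,70,75,80):
  print(x,least_squares(lambda p:(proj('scene',basepts(BP,[x,p[0],p[1]]))-uv.mean(0)).ravel(),[0,10]).x)
E
```

```text
[333.46950852 198.00517615  82.2773026 ] [-0.22842815  0.42602216  0.22724637 -0.42372235]
55 [-3.67454104 27.92275244]
60 [-2.1308622  30.97667254]
65 [-0.58718336 34.03059265]
70 [ 0.95649547 37.08451276]
75 [ 2.50017431 40.13843286]
80 [ 4.04385315 43.19235299]
```

```bash
python3 - <<'E'
from h import *
print('e', proj('scene',basepts(BP,[[46.3+d,-18.8+y,83] for d in(18.7,25,31) for y in(-8,8)])).round(1).tolist())
print('  as crop', ((proj('scene',basepts(BP,[[46.3+d,-18.8+y,83] for d in(18.7,31) for y in(-8,8)]))-[215,120])*4).round().tolist())
print('i crop', ((proj('scene',basepts(BP,[[46.9+d,-.2+y,9.3] for d in(13.7,20,26.2) for y in(-8,8)]))-[245,130])*8).round().tolist())
# free-z refit check: slide features only, z free
import io,contextlib
with contextlib.redirect_stdout(io.StringIO()):
    import fit
def r2(p):
    o=[]
    for n,uv,x,us,y,z in fit.F:
        o.append(proj(n,basepts(p[:3],[x+us*p[3],y,z])+[0,0,p[4]])[0]-uv)
    return np.ravel(o)
q=least_squares(r2,[530,0,0,-33,0],loss='soft_l1');print(q.x.round(2),q.cost)
def g2(p):
    c,s=np.cos(p[2]),np.sin(p[2]);o=[]
    for n,uv,k in fit.G:
        x,y=fit.C[k];o.append(proj(n,[p[0]+c*x-s*y,p[1]+s*x+c*y,38+p[3]])[0]-uv)
    return np.ravel(o)
q=least_squares(g2,[488,292,-.36,0]);print(q.x.round(2),q.cost)
E
```

```text
e [[270.2, 159.0], [276.1, 162.1], [269.0, 159.9], [274.9, 163.0], [267.8, 160.7], [273.8, 163.8]]
  as crop [[221.0, 156.0], [245.0, 168.0], [211.0, 163.0], [235.0, 175.0]]
i crop [[191.0, 463.0], [237.0, 488.0], [182.0, 471.0], [228.0, 496.0], [172.0, 479.0], [219.0, 504.0]]
[ 5.2892e+02 -1.5800e+00 -7.0000e-02 -3.3470e+01 -4.3600e+00] 7.134554750656178
[ 4.8694e+02  2.9359e+02 -3.6000e-01 -5.8500e+00] 2.872391047419476
```

Call:
apply_moves:
  moves:
    - [[0,0,0.01],[0,0,0],0.7]
    - [[0,0,0.02],[0,0,0],0.7]
    - [[0,0,0.02],[0,0,0],0.7]

```text
clock: 4.1
eef_pos: [559.5, -3.7, 129.3]
eef_rot: [2.619, 0.002, 1.499]
wrist_force: [0.3, -0.5, 0.7]
finger_gap: 28.0
finger_force: 0.0
```

```bash
python3 - <<'E'
from h import *
st()
E
```

```text
t 4.1 base [46.57 -0.27 20.76] rot [ 0.0011 -0.0014 -0.0014] F [ 0.3 -0.5  0.7] gap 28.0 ff 0.0 pos [559.5  -3.7 129.3] j [-0.07  0.15  1.98 -0.    0.49  0.  ]
```

Call:
apply_moves:
  moves:
    - [[0,0,0.01],[0,0,0],0.7]
    - [[0,0,0.02],[0,0,0],0.7]
    - [[0,0,0.03],[0,0,0],0.7]
    - [[0,0,0.04],[0,0,0],0.7]
    - [[0,0,0.04],[0,0,0],0.7]
    - [[0,0,0.04],[0,0,0],1]
    - [[0,0,0.04],[0,0,0],1]
    - [[0,0,0.04],[0,0,0],1]
    - [[0,0,0.04],[0,0,0],1]
  squeeze: 20

```text
clock: 4.85
eef_pos: [564.1, -4.1, 121.0]
eef_rot: [2.619, 0.002, 1.499]
wrist_force: [-2.4, 1.3, 1.4]
finger_gap: 9.7
finger_force: 20.0
```

```bash
python3 - <<'E'
from h import *
st()
E
```

```text
t 4.85 base [46.45 -0.28 11.28] rot [ 0.0013 -0.0014 -0.0014] F [-2.4  1.3  1.4] gap 9.7 ff 20.0 pos [564.1  -4.1 121. ] j [-0.07  0.17  1.98 -0.    0.47  0.  ]
```

Call:
apply_moves:
  moves:
    - [[0,0,0],[0,0,0],0.8]
    - [[0,0,0],[0,0,0],0.8]
    - [[0,0,0],[0,0,0],0.8]
    - [[0,0,0.008],[0,0,0],0.8]
    - [[0,0,0.016],[0,0,0],0.8]
    - [[0,0,0.024],[0,0,0],0.8]
    - [[0,0,0.024],[0,0,0],0.8]
  squeeze: 20

```text
clock: 5.43
eef_pos: [567.4, -4.3, 115.5]
eef_rot: [2.619, 0.002, 1.499]
wrist_force: [-1.1, -0.3, -0.2]
finger_gap: 18.8
finger_force: 0.0
```

```bash
python3 - <<'E'
from h import *
st()
E
```

```text
t 5.4333 base [46.61 -0.31  4.8 ] rot [ 0.001  -0.0014 -0.0014] F [-1.1 -0.3 -0.2] gap 18.8 ff 0.0 pos [567.4  -4.3 115.5] j [-0.07  0.19  1.97 -0.    0.46  0.  ]
```

Call:
apply_moves:
  moves:
    - [[0,0,0.006],[0,0,0],0.8]
    - [[0,0,0.012],[0,0,0],0.8]
    - [[0,0,0.016],[0,0,0],0.8]
    - [[0,0,0.016],[0,0,0],0.8]

```text
clock: 5.77
eef_pos: [569.3, -4.4, 112.9]
eef_rot: [2.619, 0.002, 1.499]
wrist_force: [-9.4, 0.4, 9.2]
finger_gap: 18.6
finger_force: 6.6
```

```bash
python3 - <<'E'
from h import *
st()
E
```

```text
t 5.7667 base [46.92 -0.27  1.65] rot [ 0.0005 -0.0014 -0.0016] F [-9.4  0.4  9.2] gap 18.6 ff 6.6 pos [569.3  -4.4 112.9] j [-0.07  0.2   1.97 -0.    0.45  0.  ]
```

Call:
apply_moves:
  moves:
    - [[0,0,-0.008],[0,0,0],0.8]
    - [[0,0,-0.008],[0,0,0],1]
    - [[0,0,-0.008],[0,0,0],1]
    - [[0,0,-0.008],[0,0,0],1]
    - [[0,0,-0.008],[0,0,0],1]
    - [[0,0.06,-0.008],[0,0,0],1]
    - [[0,0.12,-0.008],[0,0,0],1]
    - [[0,0.16,-0.008],[0,0,0],1]
    - [[0,0.18,-0.008],[0,0,0],1]
    - [[0,0.18,-0.008],[0,0,0],1]
    - [[0,0.18,-0.008],[0,0,0],1]
  squeeze: 40

```text
clock: 6.68
eef_pos: [607.9, -7.4, 137.1]
eef_rot: [2.617, 0.002, 1.499]
wrist_force: [2.0, -1.6, 2.0]
finger_gap: 9.4
finger_force: 40.0
```

```bash
python3 - <<'E'
from h import *
st()
E
```

```text
t 6.6833 base [92.54 -0.41  3.28] rot [-0.0009 -0.0016 -0.0013] F [ 2.  -1.6  2. ] gap 9.4 ff 40.0 pos [607.9  -7.4 137.1] j [-0.07  0.24  1.85 -0.    0.53  0.  ]
```

Call:
apply_moves:
  moves:
    - [[0,0.008,0],[0,0,0],1]
    - [[0,0.016,0],[0,0,0],1]
    - [[0,0.022,0],[0,0,0],1]
    - [[0,0.022,0],[0,0,0],1]

```text
clock: 7.02
eef_pos: [611.4, -7.6, 139.1]
eef_rot: [2.62, 0.002, 1.499]
wrist_force: [-9.5, -1.6, 6.8]
finger_gap: 9.7
finger_force: 40.0
```

Call:
apply_moves:
  moves:
    - [[0,0.004,0],[0,0,0],1]
    - [[0,0.008,0],[0,0,0],1]
    - [[0,0.008,0],[0,0,0],1]

```text
clock: 7.27
eef_pos: [613.0, -7.7, 140.0]
eef_rot: [2.62, 0.002, 1.499]
wrist_force: [-10.9, -2.2, 6.3]
finger_gap: 9.6
finger_force: 40.0
```

```bash
python3 - <<'E'
from h import *
st()
E
```

```text
t 7.2667 base [98.42 -0.41  3.22] rot [ 0.0025 -0.0017 -0.0014] F [-10.9  -2.2   6.3] gap 9.6 ff 40.0 pos [613.   -7.7 140. ] j [-0.07  0.25  1.83 -0.    0.54  0.  ]
```

Call:
apply_moves:
  moves:
    - [[0,0.004,0],[0,0,0],1]
    - [[0,0.008,0],[0,0,0],1]
    - [[0,0.008,0],[0,0,0],1]

```text
clock: 7.52
eef_pos: [614.7, -7.9, 141.0]
eef_rot: [2.621, 0.002, 1.499]
wrist_force: [-11.3, -2.4, 6.2]
finger_gap: 9.4
finger_force: 40.0
```

Call:
apply_moves:
  moves:
    - [[0,0.004,0],[0,0,0],1]
    - [[0,0.008,0],[0,0,0],1]
    - [[0,0.008,0],[0,0,0],1]

```text
clock: 7.77
eef_pos: [616.4, -8.0, 142.0]
eef_rot: [2.621, 0.002, 1.499]
wrist_force: [-10.7, -2.2, 6.4]
finger_gap: 9.6
finger_force: 40.0
```

```bash
python3 - <<'E'
from h import *
st()
E
```

```text
t 7.7667 base [102.39  -0.42   3.21] rot [ 0.0026 -0.0017 -0.0014] F [-10.7  -2.2   6.4] gap 9.6 ff 40.0 pos [616.4  -8.  142. ] j [-0.07  0.25  1.82 -0.    0.55  0.  ]
```

Call:
apply_moves:
  moves:
    - [[0,0.004,0],[0,0,0],1]
    - [[0,0.008,0],[0,0,0],1]
    - [[0,0.008,0],[0,0,0],1]

```text
clock: 8.02
eef_pos: [616.5, -7.9, 141.9]
eef_rot: [2.625, 0.002, 1.499]
wrist_force: [-27.2, -1.8, 10.9]
finger_gap: 9.8
finger_force: 40.0
```

Call:
apply_moves:
  moves:
    - [[0,0.004,0],[0,0,0],1]
    - [[0,0.008,0],[0,0,0],1]
    - [[0,0.008,0],[0,0,0],1]

```text
clock: 8.27
eef_pos: [616.6, -8.0, 141.8]
eef_rot: [2.629, 0.002, 1.499]
wrist_force: [-42.8, -0.7, 15.4]
finger_gap: 10.0
finger_force: 40.1
```

```bash
python3 - <<'E'
from h import *
st()
E
```

```text
t 8.2667 base [102.46  -0.38   3.  ] rot [ 0.0115 -0.0018 -0.0017] F [-42.8  -0.7  15.4] gap 10.0 ff 40.1 pos [616.6  -8.  141.8] j [-0.07  0.25  1.81 -0.    0.56  0.  ]
```

Call:
apply_moves:
  moves:
    - [[0,-0.03,0],[0,0,0],1]
    - [[0,-0.06,0],[0,0,0],1]
    - [[0,-0.09,0],[0,0,0],1]
    - [[0,-0.09,0],[0,0,0],1]
    - [[0,-0.09,0],[0,0,0],1]

```text
clock: 8.68
eef_pos: [600.1, -6.7, 132.5]
eef_rot: [2.621, 0.002, 1.499]
wrist_force: [-10.2, -2.9, 5.1]
finger_gap: 9.8
finger_force: 40.0
```

```bash
python3 - <<'E'
from h import *
st()
E
```

```text
t 8.6833 base [83.46 -0.34  3.18] rot [ 0.0028 -0.0016 -0.0015] F [-10.2  -2.9   5.1] gap 9.8 ff 40.0 pos [600.1  -6.7 132.5] j [-0.07  0.23  1.87 -0.    0.52  0.  ]
```

Call:
apply_moves:
  moves:
    - [[0,-0.0042,0],[0,0,0],1]
    - [[0,-0.0042,0],[0,0,0],1]
    - [[0,-0.0042,0],[0,0,0],1]

```text
clock: 8.93
eef_pos: [600.1, -6.7, 132.5]
eef_rot: [2.619, 0.002, 1.499]
wrist_force: [-4.8, -3.2, 4.4]
finger_gap: 9.5
finger_force: 40.0
```

```bash
python3 - <<'E'
from h import *
st()
E
```

```text
t 8.9333 base [83.49 -0.32  3.23] rot [ 0.001  -0.0015 -0.0015] F [-4.8 -3.2  4.4] gap 9.5 ff 40.0 pos [600.1  -6.7 132.5] j [-0.07  0.23  1.87 -0.    0.51  0.  ]
```

Call:
apply_moves:
  moves:
    - [[0,-0.006,0],[0,0,0],1]
    - [[0,-0.012,0],[0,0,0],1]
    - [[0,-0.012,0],[0,0,0],1]

```text
clock: 9.18
eef_pos: [597.8, -6.5, 131.3]
eef_rot: [2.618, 0.002, 1.499]
wrist_force: [0.7, -3.3, 2.0]
finger_gap: 10.0
finger_force: 40.0
```

```bash
python3 - <<'E'
from h import *
st()
E
```

```text
t 9.1833 base [80.86 -0.3   3.26] rot [-0.0001 -0.0015 -0.0014] F [ 0.7 -3.3  2. ] gap 10.0 ff 40.0 pos [597.8  -6.5 131.3] j [-0.07  0.23  1.88 -0.    0.51  0.  ]
```

Call:
apply_moves:
  moves:
    - [[0,0.005,0],[0,0,0],1]
    - [[0,0.0105,0],[0,0,0],1]
    - [[0,0.0105,0],[0,0,0],1]

```text
clock: 9.43
eef_pos: [599.1, -6.6, 131.9]
eef_rot: [2.621, 0.002, 1.499]
wrist_force: [-9.9, -3.7, 7.0]
finger_gap: 10.1
finger_force: 40.0
```

```bash
python3 - <<'E'
from h import *
st()
E
```

```text
t 9.4333 base [82.3  -0.32  3.18] rot [ 0.0033 -0.0015 -0.0015] F [-9.9 -3.7  7. ] gap 10.1 ff 40.0 pos [599.1  -6.6 131.9] j [-0.07  0.23  1.88 -0.    0.52  0.  ]
```

Call:
apply_moves:
  moves:
    - [[0,-0.004,0],[0,0,0],1]
    - [[0,-0.004,0],[0,0,0],0.75]
    - [[0,-0.004,0],[0,0,0],0.75]
    - [[0,-0.004,0],[0,0,0],0.75]
    - [[0,-0.004,-0.05],[0,0,0],0.75]
    - [[0,-0.004,-0.2],[0,0,0],0.75]
    - [[0,-0.004,-0.35],[0,0,0],0.75]
    - [[0,-0.004,-0.5],[0,0,0],0.6]
    - [[0,-0.004,-0.5],[0,0,0],0.6]

```text
clock: 10.18
eef_pos: [536.7, -1.5, 247.0]
eef_rot: [2.61, 0.002, 1.5]
wrist_force: [-1.2, 1.3, 1.1]
finger_gap: 33.5
finger_force: 0.0
```

```bash
cat >> h.py <<'E'
BP[:2]+=2.35*np.cos(np.pi/6)*np.array([np.cos(BP[2]),np.sin(BP[2])])*0  # (kept: hole at x=+2.35 in this frame)
CY=-0.361; SC=np.array([477.8,264.7])
def caddy(z,dx=0,dy=0): # tool down, y along caddy x
    c,s=np.cos(CY),np.sin(CY)
    R=Ro.from_matrix(np.array([[-s,c,0],[c,s,0],[0,0,-1]]).T)
    return [SC[0]+c*dx-s*dy,SC[1]+s*dx+c*dy,z],R
E
python3 - <<'E'
from h import *
st();rel(*caddy(120),'caddy')
E
```

```text
t 10.1833 base [ 85.69   0.27 134.18] rot [-0.0083 -0.001  -0.0018] F [-1.2  1.3  1.1] gap 33.5 ff 0.0 pos [536.7  -1.5 247. ] j [-0.07 -0.06  1.9  -0.    0.77  0.  ]
caddy shift [ 1.0465 -0.5245  0.2789] turn [ 0.1682 -0.024   0.0903]
```

Call:
apply_moves:
  moves:
    - [[0.5,-0.25,0],[0.168,-0.024,0.09],0.6]
    - [[0.98,-0.52,0.1],[0.168,-0.024,0.09],0.6]
    - [[0.98,-0.52,0.1],[0.168,-0.024,0.09],0.6]
    - [[0.98,-0.52,0.1],[0.168,-0.024,0.09],0.6]
    - [[0.98,-0.52,0.1],[0.168,-0.024,0.09],0.6]
    - [[0.98,-0.52,0.1],[0.168,-0.024,0.09],0.6]
    - [[0.98,-0.52,0.1],[0.168,-0.024,0.09],0.6]
    - [[0.98,-0.52,0.1],[0.168,-0.024,0.09],0.6]
    - [[0.98,-0.52,0.1],[0.168,-0.024,0.09],0.6]
    - [[0.98,-0.52,0.1],[0.168,-0.024,0.09],0.6]

```text
clock: 11.02
eef_pos: [454.6, 249.2, 153.2]
eef_rot: [-3.134, 0.003, 1.21]
wrist_force: [0.2, 0.2, -0.2]
finger_gap: 37.7
finger_force: 0.0
```

```bash
python3 - <<'E'
from h import *
st();rel(*caddy(75),'caddy')
E
```

```text
t 11.0167 base [-47.81 244.5  102.85] rot [ 0.5281 -0.0773  0.2813] F [ 0.2  0.2 -0.2] gap 37.7 ff 0.0 pos [454.6 249.2 153.2] j [0.43 0.28 1.66 0.   1.21 0.79]
caddy shift [0.0915 0.0675 0.3119] turn [-0.0025  0.0009  0.0002]
```

Call:
apply_moves:
  moves:
    - [[0.0915,0.0675,0.15],[-0.0025,0.001,0],0.6]
    - [[0.0915,0.0675,0.25],[-0.0025,0.001,0],0.6]
    - [[0.0915,0.0675,0.32],[-0.0025,0.001,0],0.6]
    - [[0.0915,0.0675,0.36],[-0.0025,0.001,0],0.6]
    - [[0.0915,0.0675,0.36],[-0.0025,0.001,0],0.6]
    - [[0.0915,0.0675,0.36],[-0.0025,0.001,0],0.6]

```text
clock: 11.52
eef_pos: [478.2, 264.4, 63.9]
eef_rot: [3.141, -0.001, 1.209]
wrist_force: [0.5, -0.2, 0.6]
finger_gap: 37.5
finger_force: 0.0
```

```bash
python3 - <<'E'
from h import *
st();rel(*caddy(40),'caddy')
im=viewer.camera('scene');cv2.imwrite('pics/full_k.png',im)
x0,y0,k=355,185,8
im=cv2.resize(im[y0:255,x0:425],None,fx=k,fy=k,interpolation=2)
cv2.imwrite('pics/k.png',im)
E
```

```text
t 11.5167 base [-72.99 261.36  14.34] rot [ 0.519  -0.075   0.2831] F [ 0.5 -0.2  0.6] gap 37.5 ff 0.0 pos [478.2 264.4  63.9] j [0.44 0.44 1.67 0.   1.03 0.8 ]
caddy shift [ 0.0003 -0.0019  0.0957] turn [ 0.0002 -0.0003 -0.0002]
```

View pics/k.png

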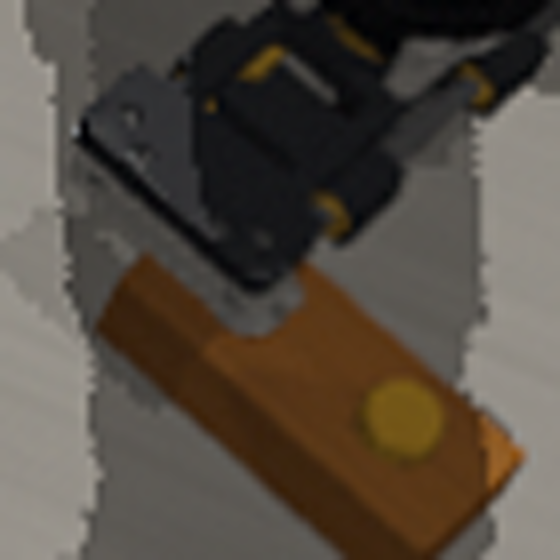

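The gripper now hides the lock screw (expected near (252,276)), with one finger tip near (250,325). I'll descend in small steps, watching the force.

Call:
apply_moves:
  moves:
    - [[0,0,0.02],[0,0,0],0.6]
    - [[0,0,0.04],[0,0,0],0.6]
    - [[0,0,0.04],[0,0,0],0.6]

```text
clock: 11.82
eef_pos: [477.4, 264.8, 52.6]
eef_rot: [-3.142, -0.0, 1.21]
wrist_force: [0.5, -0.6, -0.1]
finger_gap: 37.7
finger_force: 0.0
```

Call:
apply_moves:
  moves:
    - [[0,0,0.012],[0,0,0],0.6]
    - [[0,0,0.024],[0,0,0],0.6]
    - [[0,0,0.024],[0,0,0],0.6]

```text
clock: 12.07
eef_pos: [477.4, 264.9, 46.5]
eef_rot: [-3.141, 0.0, 1.21]
wrist_force: [0.3, 0.1, -0.9]
finger_gap: 37.7
finger_force: 0.0
```

Call:
apply_moves:
  moves:
    - [[0,0,0.01],[0,0,0],0.6]
    - [[0,0,0.02],[0,0,0],0.6]
    - [[0,0,0.02],[0,0,0],0.6]

```text
clock: 12.32
eef_pos: [477.4, 264.9, 41.5]
eef_rot: [-3.141, 0.0, 1.21]
wrist_force: [-0.5, 0.4, 0.5]
finger_gap: 37.7
finger_force: 0.0
```

Call:
apply_moves:
  moves:
    - [[0,0,0.01],[0,0,0],0.6]
    - [[0,0,0.01],[0,0,0],0.6]
    - [[0,0,0.01],[0,0,0],1]
    - [[0,0,0.01],[0,0,0],1]
    - [[0,0,0.01],[0,0,0],1]
    - [[0,0,0.01],[0,0,0],1]
    - [[0,0,0.01],[0,0,0],1]
  squeeze: 20

```text
clock: 12.9
eef_pos: [477.6, 265.0, 39.6]
eef_rot: [3.141, -0.0, 1.21]
wrist_force: [0.6, -0.1, 0.5]
finger_gap: 7.5
finger_force: 15.7
```

```bash
python3 - <<'E'
from h import *
st()
E
```

```text
t 12.9 base [-85.69 261.83  -6.44] rot [ 0.5197 -0.0752  0.2821] F [ 0.6 -0.1  0.5] gap 7.5 ff 15.7 pos [477.6 265.   39.6] j [0.44 0.48 1.68 0.   0.98 0.8 ]
```

Call:
apply_moves:
  moves:
    - [[0,0,0],[0,0,0],1]
    - [[0,0,-0.03],[0,0,0],1]
    - [[0,0,-0.1],[0,0,0],1]
    - [[0,0,-0.2],[0,0,0],1]
    - [[0,0,-0.35],[0,0,0],1]
    - [[0,0,-0.5],[0,0,0],1]
    - [[0,0,-0.65],[0,0,0],1]
    - [[0,0,-0.7],[0,0,0],1]
    - [[0,0,-0.7],[0,0,0],1]
  squeeze: 40

```text
clock: 13.65
eef_pos: [478.6, 265.4, 218.7]
eef_rot: [3.137, -0.005, 1.21]
wrist_force: [0.1, 0.1, -0.7]
finger_gap: 7.8
finger_force: 40.0
```

```bash
python3 - <<'E'
from h import *
st();rel(*onbase([2.35,0,95]),'hover')
E
```

```text
t 13.65 base [  4.69 262.35 148.23] rot [ 0.5145 -0.0713  0.283 ] F [ 0.1  0.1 -0.7] gap 7.8 ff 40.0 pos [478.6 265.4 218.7] j [0.44 0.28 1.51 0.   1.35 0.8 ]
hover shift [-0.9789  0.3921  0.186 ] turn [-0.1638  0.0227 -0.0901]
```

Call:
apply_moves:
  moves:
    - [[-0.4,0.15,0],[-0.164,0.0227,-0.09],1]
    - [[-0.979,0.392,0.15],[-0.164,0.0227,-0.09],1]
    - [[-0.979,0.392,0.15],[-0.164,0.0227,-0.09],1]
    - [[-0.979,0.392,0.15],[-0.164,0.0227,-0.09],1]
    - [[-0.979,0.392,0.15],[-0.164,0.0227,-0.09],1]
    - [[-0.979,0.392,0.186],[-0.164,0.0227,-0.09],1]
    - [[-0.979,0.392,0.186],[-0.164,0.0227,-0.09],1]
    - [[-0.979,0.392,0.186],[-0.164,0.0227,-0.09],1]
    - [[-0.979,0.392,0.186],[-0.164,0.0227,-0.09],1]
    - [[-0.979,0.392,0.186],[-0.164,0.0227,-0.09],1]
    - [[-0.979,0.392,0.186],[-0.164,0.0227,-0.09],1]

```text
clock: 14.57
eef_pos: [482.9, 2.2, 167.8]
eef_rot: [2.623, 0.003, 1.5]
wrist_force: [0.8, 0.2, -0.6]
finger_gap: 7.5
finger_force: 40.0
```

```bash
python3 - <<'E'
from h import *
st();rel(*onbase([2.35,0,46]),'near')
E
```

```text
t 14.5667 base [-0.69  0.15 92.51] rot [ 0.0054 -0.0023 -0.0023] F [ 0.8  0.2 -0.6] gap 7.5 ff 40.0 pos [482.9   2.2 167.8] j [-0.07 -0.09  2.12 -0.01  0.59  0.01]
near shift [-0.0002  0.0132  0.186 ] turn [-0.0017  0.0007  0.0007]
```

Call:
apply_moves:
  moves:
    - [[0,0.013,0.08],[-0.0017,0.0007,0.0007],1]
    - [[0,0.013,0.15],[-0.0017,0.0007,0.0007],1]
    - [[0,0.013,0.18],[-0.0017,0.0007,0.0007],1]
    - [[0,0.013,0.18],[-0.0017,0.0007,0.0007],1]
    - [[0,0.013,0.18],[-0.0017,0.0007,0.0007],1]
    - [[0,0.013,0.18],[-0.0017,0.0007,0.0007],1]

```text
clock: 15.07
eef_pos: [508.0, -0.2, 131.2]
eef_rot: [2.617, 0.0, 1.498]
wrist_force: [-0.4, 0.6, 0.1]
finger_gap: 7.5
finger_force: 40.0
```

```bash
python3 - <<'E'
from h import *
st();rel(*onbase([2.35,0,40]),'z40')
im=viewer.camera('scene');cv2.imwrite('pics/full_m.png',im)
x0,y0,k=245,125,8
im=cv2.resize(im[y0:195,x0:325],None,fx=k,fy=k,interpolation=2)
cv2.imwrite('pics/m.png',im)
E
```

```text
t 15.0667 base [ 2.86 -0.49 48.22] rot [-0.001  -0.0004  0.0003] F [-0.4  0.6  0.1] gap 7.5 ff 40.0 pos [ 5.080e+02 -2.000e-01  1.312e+02] j [-0.07  0.03  2.11 -0.    0.48  0.  ]
z40 shift [ 0.002  -0.0021  0.0329] turn [ 0.0003  0.0001 -0.0001]
```

View pics/m.png

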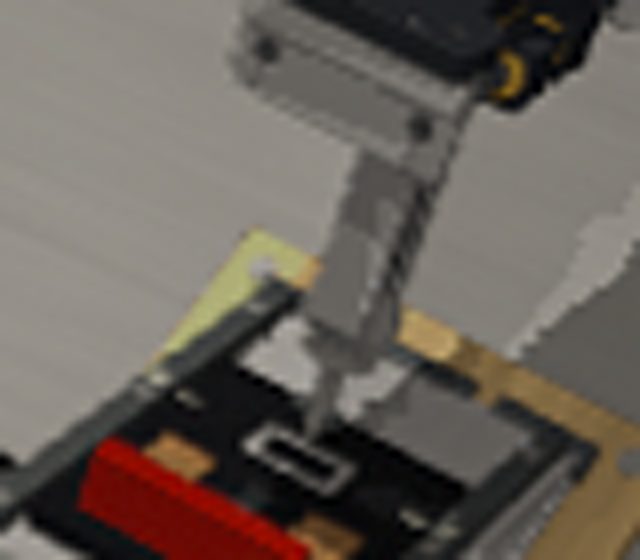

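The screw tip is at (312,435), just above the hole centred at (300,457), which is where the model puts it for about 7 mm clearance. I'll lower it while feeling for contact.

Call:
apply_moves:
  moves:
    - [[0.002,-0.002,0.01],[0,0,0],1]
    - [[0.002,-0.002,0.02],[0,0,0],1]
    - [[0.002,-0.002,0.033],[0,0,0],1]
    - [[0.002,-0.002,0.033],[0,0,0],1]

```text
clock: 15.45
eef_pos: [511.7, -0.4, 122.6]
eef_rot: [2.618, 0.0, 1.498]
wrist_force: [-0.9, -0.8, -0.8]
finger_gap: 7.6
finger_force: 40.0
```

Call:
apply_moves:
  moves:
    - [[0,0,0.006],[0,0,0],1]
    - [[0,0,0.012],[0,0,0],1]
    - [[0,0,0.018],[0,0,0],1]
    - [[0,0,0.018],[0,0,0],1]

```text
clock: 15.78
eef_pos: [513.9, -0.6, 118.9]
eef_rot: [2.618, 0.0, 1.498]
wrist_force: [1.1, 0.3, -0.5]
finger_gap: 7.4
finger_force: 40.0
```

```bash
python3 - <<'E'
from h import *
st();print(baseR().inv().apply(manip.read_state()['wrist_force']).round(1))
E
```

```text
t 15.7833 base [ 1.85 -0.4  34.59] rot [ 0.     -0.0008  0.0009] F [ 1.1  0.3 -0.5] gap 7.4 ff 40.0 pos [513.9  -0.6 118.9] j [-0.07  0.07  2.1  -0.    0.45  0.  ]
[ 0.7  0.3 -1. ]
```

Call:
apply_moves:
  moves:
    - [[0.0015,0.002,0.006],[0,0,0],1]
    - [[0.0015,0.002,0.012],[0,0,0],1]
    - [[0.0015,0.002,0.02],[0,0,0],1]
    - [[0.0015,0.002,0.02],[0,0,0],1]

```text
clock: 16.12
eef_pos: [516.9, -0.4, 114.7]
eef_rot: [2.618, 0.0, 1.498]
wrist_force: [-0.2, 0.2, -0.9]
finger_gap: 7.3
finger_force: 40.0
```

```bash
python3 - <<'E'
from h import *
st();print(baseR().inv().apply(manip.read_state()['wrist_force']).round(1))
E
```

```text
t 16.1167 base [ 2.32 -0.03 29.52] rot [ 0.0001 -0.0008  0.0009] F [-0.2  0.2 -0.9] gap 7.3 ff 40.0 pos [ 5.169e+02 -4.000e-01  1.147e+02] j [-0.07  0.08  2.1  -0.    0.44  0.  ]
[-0.7  0.2 -0.7]
```

Call:
apply_moves:
  moves:
    - [[0,0,0.008],[0,0,0],1]
    - [[0,0,0.016],[0,0,0],1]
    - [[0,0,0.024],[0,0,0],1]
    - [[0,0,0.024],[0,0,0],1]

```text
clock: 16.45
eef_pos: [519.9, -0.6, 109.5]
eef_rot: [2.618, 0.0, 1.498]
wrist_force: [0.1, -0.3, -0.4]
finger_gap: 7.6
finger_force: 40.0
```

Call:
apply_moves:
  moves:
    - [[0,0,0.008],[0,0,0],1]
    - [[0,0,0.016],[0,0,0],1]
    - [[0,0,0.024],[0,0,0],1]
    - [[0,0,0.024],[0,0,0],1]

```text
clock: 16.78
eef_pos: [522.9, -0.8, 104.3]
eef_rot: [2.618, 0.0, 1.498]
wrist_force: [-0.6, -0.2, -1.0]
finger_gap: 7.7
finger_force: 40.0
```

```bash
python3 - <<'E'
from h import *
st();print(baseR().inv().apply(manip.read_state()['wrist_force']).round(1))
E
```

```text
t 16.7833 base [ 2.29 -0.02 17.48] rot [ 0.0001 -0.0007  0.0009] F [-0.6 -0.2 -1. ] gap 7.7 ff 40.0 pos [522.9  -0.8 104.3] j [-0.07  0.12  2.09 -0.    0.41  0.  ]
[-1.  -0.2 -0.6]
```

Call:
apply_moves:
  moves:
    - [[0,0,0.008],[0,0,0],1]
    - [[0,0,0.016],[0,0,0],1]
    - [[0,0,0.024],[0,0,0],1]
    - [[0,0,0.024],[0,0,0],1]

```text
clock: 17.12
eef_pos: [525.9, -1.1, 99.1]
eef_rot: [2.618, 0.0, 1.498]
wrist_force: [-0.3, 0.9, 0.1]
finger_gap: 7.9
finger_force: 40.0
```

Call:
apply_moves:
  moves:
    - [[0,0,0.004],[0,0,0],1]
    - [[0,0,0.008],[0,0,0],1]
    - [[0,0,0.008],[0,0,0],1]

```text
clock: 17.37
eef_pos: [526.9, -1.1, 97.6]
eef_rot: [2.618, 0.0, 1.498]
wrist_force: [0.1, -0.2, -0.5]
finger_gap: 8.0
finger_force: 40.0
```

```bash
python3 - <<'E'
from h import *
st();print(baseR().inv().apply(manip.read_state()['wrist_force']).round(1))
E
```

```text
t 17.3667 base [ 2.46 -0.04  9.71] rot [-0.0002 -0.0008  0.0009] F [ 0.1 -0.2 -0.5] gap 8.0 ff 40.0 pos [526.9  -1.1  97.6] j [-0.07  0.14  2.09 -0.    0.39  0.  ]
[-0.1 -0.2 -0.5]
```

Call:
apply_moves:
  moves:
    - [[0,0,0.004],[0,0,0],1]
    - [[0,0,0.004],[0,0,0],1]

```text
clock: 17.53
eef_pos: [527.4, -1.2, 96.8]
eef_rot: [2.618, 0.0, 1.498]
wrist_force: [0.0, 0.3, -0.6]
finger_gap: 8.0
finger_force: 40.0
```

Call:
apply_moves:
  moves:
    - [[0,0,0.004],[0,0,0],1]
    - [[0,0,0.004],[0,0,0],1]

```text
clock: 17.7
eef_pos: [527.8, -1.2, 96.3]
eef_rot: [2.618, 0.0, 1.498]
wrist_force: [-5.7, -0.1, 4.3]
finger_gap: 7.7
finger_force: 40.0
```

```bash
python3 - <<'E'
from h import *
st();print(baseR().inv().apply(manip.read_state()['wrist_force']).round(1))
E
```

```text
t 17.7 base [ 2.6  -0.02  8.1 ] rot [-0.0004 -0.0007  0.0009] F [-5.7 -0.1  4.3] gap 7.7 ff 40.0 pos [527.8  -1.2  96.3] j [-0.07  0.14  2.09 -0.    0.39  0.  ]
[-2.8 -0.5  6.5]
```

Call:
apply_moves:
  moves:
    - [[0,0,-0.003],[0,0,0.02],1]
    - [[0,0,-0.003],[0,0,0.05],1]
    - [[0,0,-0.003],[0,0,0.08],1]
    - [[0,0,-0.003],[0,0,0.11],1]
    - [[0,0,-0.003],[0,0,0.14],1]
    - [[0,0,-0.003],[0,0,0.17],1]
    - [[0,0,-0.003],[0,0,0.2],1]
    - [[0,0,-0.003],[0,0,0.23],1]
    - [[0,0,-0.003],[0,0,0.25],1]
    - [[0,0,-0.003],[0,0,0.25],1]

```text
clock: 18.53
eef_pos: [527.5, -1.2, 96.7]
eef_rot: [2.755, -0.363, 0.781]
wrist_force: [-0.7, -0.4, -0.6]
finger_gap: 7.8
finger_force: 40.0
```

```bash
python3 - <<'E'
from h import *
st();print(baseR().inv().apply(manip.read_state()['wrist_force']).round(1),manip.read_state()['moment'].round(2))
b=inbase()[0];rel(*onbase([b[0],b[1],b[2]],np.pi/2))
E
```

```text
t 18.5333 base [ 2.5  -0.05  8.56] rot [-6.000e-04 -6.000e-04  7.893e-01] F [-0.7 -0.4 -0.6] gap 7.8 ff 40.0 pos [527.5  -1.2  96.7] j [-0.07  0.14  2.09 -0.    0.39  0.79]
[-0.8 -0.4 -0.2] [ 0.    0.31 -0.  ]
 shift [0. 0. 0.] turn [ 0.0003 -0.      0.2488]
```

Call:
apply_moves:
  moves:
    - [[0,0,0],[0,0,0.03],1]
    - [[0,0,0],[0,0,0.06],1]
    - [[0,0,0],[0,0,0.09],1]
    - [[0,0,0],[0,0,0.12],1]
    - [[0,0,0],[0,0,0.15],1]
    - [[0,0,0],[0,0,0.18],1]
    - [[0,0,0],[0,0,0.21],1]
    - [[0,0,0],[0,0,0.24],1]
    - [[0,0,0],[0,0,0.25],1]
    - [[0,0,0.003],[0,0,0.25],1]
    - [[0,0,0.003],[0,0,0.25],1]

```text
clock: 19.45
eef_pos: [527.6, -1.1, 96.2]
eef_rot: [3.139, -0.524, -0.069]
wrist_force: [-8.5, 1.0, 7.6]
finger_gap: 7.8
finger_force: 40.0
```

```bash
python3 - <<'E'
from h import *
st();print(baseR().inv().apply(manip.read_state()['wrist_force']).round(1),manip.read_state()['moment'].round(2))
E
```

```text
t 19.45 base [2.36 0.01 8.09] rot [-5.0000e-04 -6.0000e-04  1.5683e+00] F [-8.5  1.   7.6] gap 7.8 ff 40.0 pos [527.6  -1.1  96.2] j [-0.07  0.14  2.09 -0.    0.39  1.57]
[-3.6  0.3 10.8] [ 0.09  0.95 -0.1 ]
```

Call:
apply_moves:
  moves:
    - [[0,0,-0.004],[0,0,0],1]
    - [[0,0,-0.004],[0,0,0],0.7]
    - [[0,0,-0.004],[0,0,0],0.7]
    - [[0,0,-0.004],[0,0,0],0.7]
    - [[0,0,-0.004],[0,0,0],0.7]
    - [[0,0,-0.02],[0,0,0],0.7]
    - [[0,0,-0.06],[0,0,0],0.7]
    - [[0,0,-0.15],[0,0,0],0.7]
    - [[0,0,-0.3],[0,0,0],0.7]
    - [[0,0,-0.45],[0,0,0],0.7]
    - [[0,0,-0.5],[0,0,0],0.7]
    - [[0,0,-0.5],[0,0,0],0.7]

```text
clock: 20.45
eef_pos: [465.7, 3.5, 207.9]
eef_rot: [3.141, -0.53, -0.073]
wrist_force: [0.4, 0.1, -0.5]
finger_gap: 28.4
finger_force: 0.0
```

```bash
python3 - <<'E'
from h import *
st()
im=viewer.camera('scene')
# does the wing stand over the hole? bright (steel) pixels near the predicted wing, and wing axis by moments
c=proj('scene',basepts(BP,[2.35,0,23]))[0];print('wing px',c.round(1))
for a,n in(([0,15,0],'if along y'),([15,0,0],'if along x')):
    d=proj('scene',basepts(BP,[np.array([2.35,0,23])-a,np.array([2.35,0,23])+a]));print(n,(d[1]-d[0]).round(1))
x,y=c.round().astype(int);print(im[y-9:y+10,x-9:x+10].max(2))
E
```

```text
t 20.45 base [  4.4    0.14 135.87] rot [-0.0055  0.0045  1.5713] F [ 0.4  0.1 -0.5] gap 28.4 ff 0.0 pos [465.7   3.5 207.9] j [-0.07 -0.19  2.11 -0.    0.69  1.57]
wing px [283.9 176.2]
if along y [10.5  5.6]
if along x [-5.2  4.3]
[[ 24  48  98 105 147 157 157 154 111  88  91  93  94  95  79 158 174 113
   41]
 [ 55  98 151 160 157 152 152 112  88  91  91  92  92  92  92  90  65  47
   41]
 [ 92 152 160 156 157 113  86  89  91  91  92  91  92  92  91  91  92  80
   58]
 [113 150 159 159 155 114  90  91  92  91  91  91  91  92  92  93  94  95
   87]
 [ 11  69 142 157 114  89  91  92  91  91  99  96  90  91  92  93  93  91
   90]
 [ 16  13   3  33  79  90  92  92  90 106 140 127  99  90  93  92  91  88
   99]
 [ 19  18  18  17  13  42  80  94 105 137 153 147 126  90  88  90 101 102
  148]
 [ 20  21  19  19  16  15  26 118 149 143 126 122  77  71  88  88 149 161
  158]
 [ 19  21  22  17  19  14  49 158 171 156 117  68  50  67  86  88 142 159
  159]
 [ 20  19  20  18  15  15  98 143 159 147  91  51  58  94 108  94  86 143
  155]
 [ 19  18  15  28  41  48 109 131 148 105  59  52  38 114 156 123 106  94
   86]
 [ 16  21  35  79 109 105 102 114 114  76  53  38  18   6  15 111 156 120
   92]
 [ 35  79  97 127 137 105  82  98  78  56  49  29  14  16   9   3  36  81
   92]
 [ 81 153 129 124 133 103  68  73  58  53  69  58  33  20  19  11   7   3
   38]
 [ 44 114 119 124 128 119  92  71  59  62  83  91  79  41  17  18  19  19
   18]
 [ 17  11  41 102 115 131 103  82  65  80 127 139 100  53  25  18  21  19
   15]
 [ 18  17  15  11  40  84 115 109  86 119 128 124 102  96  54  16  18  19
   20]
 [ 19  19  17  17  17  20  55  86  88  86  74  76 146 120  51  16  20  20
   20]
 [ 24  36  30  22  19  16  14  29 105 130 106 148 118  48  15  19  19  18
   20]]
```

```bash
python3 -c "
from cell import manip
print(manip.sign_off())"
```

```text
the job is handed in; nothing more can be done
None
```

The job is handed in at about 20.5 s of the 56 s: the plate is slid to within about 0.1 mm of lined up (measured back from its upper stop), and the lock screw is seated in both holes, turned 90° and let go. I did not pull-test the lock; the seating force, the free quarter turn and the wing's direction in the last image all point to it holding, and I never moved the other gear.

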